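# Slide the carving block home under the bridge and close the keeper

## Task

With the fingertips only, slide the flat carving block along its board, under the low bridge, until it lies square and fully home against the end stop. Then push the pivoted keeper bar round until it lies square across the lane behind the block. The block must stay flat on the board all the time, never tipped, lifted or picked up, and the tools and other things around are to be left where they are.

Things in the scene. Friction and masses are not known exactly. Their poses are not given: they have to be found in the camera images.
- board: The carving board, fixed to the table: a square grey laminate board 300 x 300 x 12 mm, its top 12 mm above the table. Origin at the centre of its underside; its x axis is the sliding direction (away from the robot, up to 0.35 rad askew), y to its left, z up. On it, central on y = 0, stand a bridge, an end stop beyond it, and at the left a keeper bar.
- mouth (a point): On the board's top, the middle of the bridge's near edge, 40 mm along the board's x (axes as the board's). The bridge is a wooden bar 30 (x) x 154 (y) x 14 mm, at board x 40 to 70, its underside 20 and its top 34 mm above the board's top, on two posts 30 x 22 that leave a lane 110 wide between them: 7 mm spare on each side of the block and 4 mm above it.
- stop (a point): On the board's top, the middle of the end stop's near face, 105 mm along the board's x. The stop is a wooden strip across the board, 154 wide (y), 20 deep (x), 16 mm tall.
- block: The carving block: flat pale wood with a leaf drawn on it, 110 (x, along the slide) x 96 (y) x 16 mm thick, 80 to 170 g, origin at the centre of its underside. Starts flat on the board on the robot's side of the bridge, up to 20 mm off the middle and 0.3 rad askew. Fully home its origin is at board x 50 mm and its near end (board x -5) stands 45 mm out of the bridge on the robot's side.
- keeper (a joint): The keeper, a wooden bar on a pivot (rad). It points 1.92 + value rad counterclockwise, seen from above, from the board's x. It starts at 0 to 0.4, out to the left; at its limit 2.79 it points to the board's -y, square across the lane, 5 mm from the near end of a block that is home. About 1 N at the bar turns it and it stays where left. It runs into a block that is not home.
- pivot (a point): The keeper's pivot axis, at board x -18, y 115 mm, at the height of the keeper's underside, 4 mm above the board's top (axes as the board's).
- keeper_tip (a point): The middle of the keeper's free end, 100 mm from the pivot axis; x here points from pivot to free end. The keeper is 16 mm wide and 14 mm thick, from 4 to 18 mm above the board's top.
- gouge_a: Not part of the job: a carving gouge 190 mm long (wooden handle up to 26 mm thick, steel blade), lying on the right margin of the board, along it. Origin at the centre of its underside.
- gouge_b: Not part of the job: a carving gouge 170 mm long, lying on the table to the right of the board. Origin at the centre of its underside.
- cup: Not part of the job: a paper cup, 72 across, 85 mm tall, standing on the table just right of the board. Origin at the centre of its underside.
- offcut: Not part of the job: a small offcut of wood, 50 x 40 x 25 mm, on the table right of the near end of the board. Origin at the centre of its underside.
- pencil: Not part of the job: a flat carpenter's pencil, 150 long, 12 x 8 mm, on the table beyond the board. Origin at the centre of its underside.
- jar: Not part of the job: a glass jar with a lid, 60 across, 75 mm tall, on the table left of the board. Origin at the centre of its underside.
- stone: Not part of the job: a sharpening stone, 150 x 50 x 25 mm, on the table left of the board. Origin at the centre of its underside.
Things that resemble listed ones, but are neither listed nor needed, are in the scene too. There is more than one size of the block; the one meant has the size given above.

How it is judged (in metres and radians):
On the way, in this order (a step that is already met when the one before it is completed fails the run):
1. the block lies square under the bridge, home against the end stop, with the keeper still open (x of block in the frame of board between 0.046 and 0.054 m and y of block in the frame of board between -0.01 and 0.01 m and angle between the x axis of block and the x axis of board, either way round below 0.07 rad and angle between block's own z axis and vertical below 0.05 rad and value of joint keeper below 1.5 rad), for 0.2 s.
2. the keeper is across the lane behind the block (value of joint keeper above 2.64 rad), for 0.2 s.
At the end, for the whole second after the job is handed in: The block lies at rest and flat under the bridge, its far end within 4 mm of the end stop, square to the board within 4 degrees and within 10 mm of the lane's middle; the keeper lies across the lane behind it, within 8 degrees of square (x of block in the frame of board between 0.046 and 0.054 m and y of block in the frame of board between -0.01 and 0.01 m and angle between the x axis of block and the x axis of board, either way round below 0.07 rad and angle between block's own z axis and vertical below 0.05 rad and linear speed of block below 0.01 m/s and value of joint keeper above 2.64 rad); the robot touches nothing.
It fails at once if the block is lifted more than 8 mm off the board (height (world z) of block above 0.02 m).
It fails at once if the block is tipped more than 7 degrees (angle between block's own z axis and vertical above 0.12 rad).
It fails at once if a gouge, the cup, offcut, pencil, jar or stone is moved more than 25 mm (distance of any of gouge_a, gouge_b, cup, offcut, pencil, jar, stone from where it was at the start of the episode above 0.025 m).
It fails at once if the cup or the jar is knocked over (angle between any of cup, jar's own z axis and vertical above 0.35 rad).
It also fails if it takes over 72 s, if anything falls off the work surface, if the arm or the gripper's body presses on something with over 40 N, if the wrist force passes 120 N, or if a joint passes its speed limit or range.

## Robot

A 7-joint arm with a two-finger parallel gripper is mounted at the origin on the work surface. World frame = base frame: x ahead of the robot, y to its left, z up, the work surface at z = 0. Lengths are in mm, angles in rad, forces in N, time in s.
With the tool pointing down it reaches from about 375 to 925 mm from the base axis. Payload 3.1 kg.
Tool frame: the origin (TCP) lies at the very end of the fingers, on their centre line; the grasp point (between the pads) lies 19 mm behind it; z points along the fingers, y is the line along which they close (so a half turn about z gives the same grasp; the last joint's range is limited). The gripper opens to 85 mm and grips with 20 to 120 N. Pads are 22 mm wide; open, the fingers measure 114 mm over their backs; the gripper's body (76 mm by 85 mm) begins 54 mm behind the grasp point. The pads swing forward as they close: fully open they stand 13 mm farther back than shut.
Start: joints at [-0.098, 0.383, 0.044, 1.598, -0.018, 1.161, -0.05], TCP at [650.002, 0.022, 231.269] pointing down, gripper open.
Joint ranges: [-2.61, 2.61], [-0.41, 2.15], [-1.48, 1.57], [0, 2.5], [-1.57, 4.71], [0.05, 1.97], [-2.85, 2.85]. Speed limits (rad/s): [2.79, 2.79, 3.14, 3.14, 3.14, 3.14, 3.14].

## Interface

Orientations are given as a unit quaternion [w, x, y, z].
In Python, from station import robot, cams, job gives the robot as it stands. The module is installed in compiled form; this text tells all that it offers. Calls block until the motion is done:
- robot.reach(position, orientation): joint-space move of the TCP to a pose.
- robot.move_linear(position, attitude=None, speed=150): straight line of the TCP; attitude=None keeps the orientation; speed is the mean speed in mm/s.
- robot.goto_joints(angles): joint-space move.
- robot.command_gripper(opening, newtons=None): opening from 0.0 (shut) to 1.0 (fully open); newtons is the grip in N (None keeps the last); returns when the fingers have stopped.
- robot.wait(seconds).
- robot.inverse_kinematics(position, orientation): joint angles nearest the present ones, or None.
- robot.read_state(): the state.
- cams.get_image(name): name is "scene" or "side" or "wrist"; returns (picture, depth): 400x640x3 uint8, blue, green, red; 400x640 float32, mm along the optical axis (not along the pixel's ray), 0 where there is no reading.
- cams.camera_info(name): a dict with "camera_matrix" (3x3 intrinsics, pixels), "rvec" (rotation vector, rad) and "tvec" (3), from world to camera coordinates, as OpenCV has them. Camera axes: x right, y down, z forward; pixel columns grow to the right and rows downward; lengths in mm; the calibration is good to about 2 mm. A picture is of the moment at which its call begins: read the wrist's pose just before it. camera_info takes no time and is no camera call; for the wrist camera it gives the pose at the moment of the call.
A pose or a line that the arm cannot do raises robot.Unreachable and nothing moves.
- job.finish_job(): hands the job in; it is judged then, once.
Trained networks look in the newest picture that a camera, given by its name, has taken for a name from the list of things; names that differ only in an ending like _2 or _b are one class to them, and where a whole thing is asked for, a point or a joint stands for the part that bears it (a point fixed in the world has none). Each returns a list of dicts, best first, with "p" (0 to 1); they miss things now and then, are a little off and sometimes report something else, mostly with a low value. They report only what shows in the picture. A call takes as long as a camera call. They do not tell look-alikes from the thing itself.
- cams.find_in(camera, query): "position" ([x, y, z] in mm, in world coordinates, good to about 4 mm: the middle of the surface that is visible of it).
- cams.outline_of(camera, query): "region" (400x640 bool, what is visible of it).
The state is a dict: "time_s": time; "qpos": joint angles; "dq": joint speeds; "tau": joint torques, N m; "tool_pos": TCP position; "ee_rot": TCP orientation; "wrist_force": force on the tool from outside, world axes, zero at the start; "torque": the same for the moment, N m; "gripper_width": opening from 0.0 (shut) to 1.0 (fully open); "gripper_force": force on a finger pad.
Only numpy, scipy, OpenCV 4.12 (cv2) and the standard library are available. Lean on these libraries where they do the work, as an engineer would, in place of code of your own. Each camera call takes 0.05 s, during which the arm holds its last target. There are 200 camera calls.

## Working session

There is one attempt and no reset: what is moved stays moved. The work goes in short steps, each a Python script; the robot and the scene stay as the last script left them, time stands still between calls to the robot, and variables do not carry over. Pictures are saved under pics/ and viewed, at most 10 in all, crops included, and the job is handed in when it is done.

```bash
mkdir -p pics
cat > h.py <<'E'
import numpy as np, cv2
from station import robot, cams, job
def cam(n):
    c=cams.camera_info(n); K=np.array(c["camera_matrix"],float); R=cv2.Rodrigues(np.array(c["rvec"],float))[0]; t=np.array(c["tvec"],float).ravel(); return K,R,t
def cloud(n,depth):
    K,R,t=cam(n); v,u=np.mgrid[0:400,0:640]
    P=np.stack([(u-K[0,2])/K[0,0]*depth,(v-K[1,2])/K[1,1]*depth,depth],-1)
    return (P-t)@R
E
python3 - <<'E'
from h import *
for n in("scene","side"):
    im,d=cams.get_image(n); cv2.imwrite(f"pics/{n}0.png",im); np.savez(f"{n}0.npz",im=im,d=d,P=cloud(n,d))
    for q in("board","block","keeper","mouth","stop","pivot","keeper_tip","gouge_a","cup","jar","stone","offcut"):
        print(n,q,[(np.round(r["position"]).tolist(),round(r["p"],2)) for r in cams.find_in(n,q)])
print(robot.read_state())
E
```

```text
scene board [([644.0, 57.0, 11.0], 0.78)]
scene block [([288.0, 243.0, 18.0], 0.82), ([530.0, 86.0, 26.0], 0.73), ([416.0, 356.0, 15.0], 0.56), ([593.0, 223.0, 27.0], 0.25)]
scene keeper [([601.0, 228.0, 30.0], 0.6)]
scene mouth [([638.0, 58.0, 8.0], 0.91)]
scene stop [([642.0, 56.0, 14.0], 0.97)]
scene pivot [([645.0, 57.0, 12.0], 0.96)]
scene keeper_tip [([592.0, 224.0, 29.0], 0.67)]
scene gouge_a [([454.0, -197.0, 19.0], 0.62)]
scene cup [([588.0, -132.0, 58.0], 0.71)]
scene jar [([740.0, 226.0, 52.0], 0.84), ([642.0, 58.0, 13.0], 0.49)]
scene stone [([639.0, 344.0, 28.0], 0.85)]
scene offcut [([426.0, -76.0, 24.0], 0.78), ([593.0, 224.0, 31.0], 0.4)]
side board [([582.0, 109.0, 14.0], 0.7)]
side block [([405.0, 361.0, 9.0], 0.97), ([588.0, 107.0, 15.0], 0.72), ([254.0, 237.0, 23.0], 0.61)]
side keeper [([585.0, 237.0, 30.0], 0.83)]
side mouth [([583.0, 111.0, 13.0], 0.67)]
side stop [([587.0, 110.0, 15.0], 0.92)]
side pivot [([589.0, 109.0, 16.0], 0.63)]
side keeper_tip [([585.0, 236.0, 28.0], 0.89)]
side gouge_a [([505.0, -40.0, 30.0], 0.83), ([430.0, -193.0, 21.0], 0.82)]
side 
[... 239 characters left out ...]
288634,  0.04392874,  1.5978959 , -0.01793644,
        1.16121439, -0.04986288]), 'dq': array([-4.07304370e-04,  1.68722735e-03,  2.14386802e-03, -1.08573273e-03,
        7.23590572e-04,  1.02005854e-03, -7.54810044e-05]), 'tau': array([ 6.13491247e-04, -4.33445513e+01,  1.02347273e+00, -2.49912536e+01,
        1.05145204e-02,  1.81746258e-03, -9.46608679e-06]), 'tool_pos': array([6.50000794e+02, 1.50888002e-02, 2.31280370e+02]), 'ee_rot': array([-2.05990017e-05,  7.07091845e-01,  7.07121717e-01,  1.11031767e-05]), 'wrist_force': array([-0.2144144 ,  0.24975523,  0.11189527]), 'torque': array([ 0.02141659,  0.02847353, -0.02978932]), 'gripper_force': 0.0, 'gripper_width': 0.9972347401628152}
```

View pictures.

View pics/scene0.png

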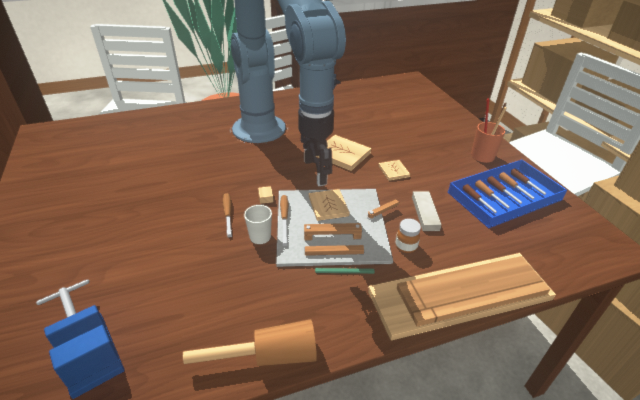

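View pics/side0.png

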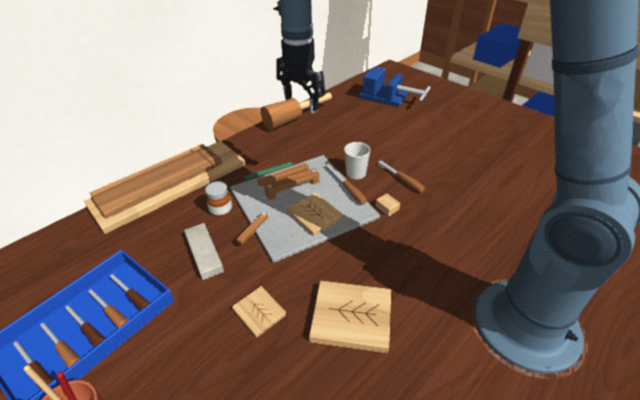

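Scene view: the board spans px (278–390, 190–265), with the block at (330,205), the bridge at (333,230), the stop at (333,250), the keeper at (383,209) pointing left, the gouge on the board at (284,210) and the jar at (408,235). Larger and smaller look-alike blocks lie off the board at (347,152) and (394,170). The side view agrees. Next is a wrist view.

Run:
```python
from h import *
z=np.load("scene0.npz"); P=z["P"]; im=z["im"]
m=(abs(P[...,2]-12)<4)&(np.abs(P[...,0]-640)<230)&(np.abs(P[...,1]-60)<230)&(im.min(-1)>110)&(im.max(-1).astype(int)-im.min(-1)<30)
print(m.sum(),cv2.minAreaRect(P[m][:,:2].astype(np.float32)),np.median(P[m][:,2]))
robot.reach([560,60,420],[0,.70711,.70711,0])
im,d=cams.get_image("wrist"); cv2.imwrite("pics/w0.png",im); np.savez("w0.npz",im=im,d=d,P=cloud("wrist",d))
K,R,t=cam("wrist"); print(-R.T@t,R[2])
```

```text
5139 ((587.3052368164062, 71.92745971679688), (444.1799011230469, 305.7691650390625), 73.40629577636719) 11.827843517138021
[560.0527319  124.7997465  559.77717195] [-0.00379273 -0.26269489 -0.9648715 ]
```

View pics/w0.png

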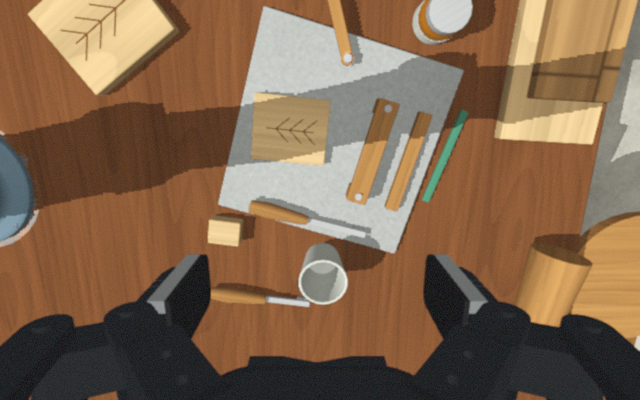

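Wrist view (world +x right, +y up): board corners at about (264,7), (463,70), (395,253) and (219,205). The block is at (290,128), bridge (373,150), stop (408,160), keeper pivot (347,58) with the bar running up, gouge_a (310,217), cup (323,275) and jar (440,20).

```bash
cat >> h.py <<'E'
def ray(n_or_cam,px,z):
    K,R,t=n_or_cam; c=-R.T@t
    d=np.c_[np.asarray(px,float),np.ones(len(px))]@np.linalg.inv(K).T@R
    return c+d*((z-c[2])/d[:,2])[:,None]
def rect(pts):
    b=cv2.minAreaRect(np.asarray(pts,np.float32)); return b
E
python3 - <<'E'
from h import *
C=cam("wrist"); z=np.load("w0.npz"); P=z["P"]; im=z["im"].astype(int); H=P[...,2]
print("bd",np.round(ray(C,[(264,7),(463,70),(395,253),(219,205)],12)).tolist())
v,u=np.mgrid[0:400,0:640]
def comp(m,seed):
    m=cv2.morphologyEx(m.astype(np.uint8),cv2.MORPH_OPEN,np.ones((3,3)))
    n,l=cv2.connectedComponents(m); k=l[seed[1],seed[0]]; return (l==k) if k else None
print("h",[(s,round(float(H[s[1],s[0]]),1)) for s in((290,110),(373,150),(408,160),(347,58),(340,25),(250,180))])
hull=None
for name,seed,lo,hi,zz in(("block",(270,110),22,34,28),("bridge",(373,150),40,52,46),("stop",(408,160),22,34,28),("keeper",(340,25),25,36,30),("grey",(250,180),6,18,12)):
    m=(H>lo)&(H<hi)
    if name=="grey": m&=(im.max(-1)-im.min(-1)<25)
    m=comp(m,seed)
    if m is None: print(name,"none"); continue
    px=np.c_[u[m],v[m]]; W=ray(C,px,zz)[:,:2]; r=rect(W)
    print(name,m.sum(),np.round(W.mean(0),1),np.round(r[0],1),np.round(r[1],1),round(r[2],1),np.median(H[m]).round(1))
E
```

```text
bd [[485.0, 254.0, 12.0], [770.0, 171.0, 12.0], [687.0, -115.0, 12.0], [402.0, -32.0, 12.0]]
h [((290, 110), 28.2), ((373, 150), 45.5), ((408, 160), 25.5), ((347, 58), 33.0), ((340, 25), 27.9), ((250, 180), 13.6)]
block 4931 [518.   88.4] [518.   87.3] [ 95.6 109.5] 83.9 27.2
bridge 2230 [637.9  57.5] [637.   54.8] [153.1  30.5] 73.5 45.0
stop 1392 [694.9  40.4] [694.1  37.8] [152.7  20.9] 73.5 26.9
keeper 791 [591.3 218.2] [592.  217.9] [17.6 86.1] 14.3 29.0
grey 28328 [588.3  88.6] [584.9  70.2] [298.5 298.4] 73.5 11.1
```

```bash
cat >> h.py <<'E'
from scipy.spatial.transform import Rotation as Rot
YAW=np.radians(-16.5); O=np.array([584.4,70.3]); B=np.array([[np.cos(YAW),-np.sin(YAW)],[np.sin(YAW),np.cos(YAW)]])
def w(bx,by,z): return [*(O+B@[bx,by]),z]
def q(a):  # tool x at board angle a, tool down
    a+=YAW; c,s=np.cos(a),np.sin(a)
    x,y,z_,w_=Rot.from_matrix(np.array([[c,s,0],[s,-c,0],[0,0,-1]])).as_quat(); return [w_,x,y,z_]
def lin(bx,by,z,a=None,speed=150):
    robot.move_linear(w(bx,by,z),None if a is None else q(a),speed)
def st(tag=""):
    s=robot.read_state(); p=np.array(s["tool_pos"]); print(tag,round(s["time_s"],1),"tcp board",np.round(B.T@(p[:2]-O),1),round(p[2],1),"F",np.round(s["wrist_force"],1),"w",round(s["gripper_width"],2)); return s
def look(name,blockx,byx=None):
    im,d=cams.get_image("wrist"); C=cam("wrist"); P=cloud("wrist",d); cv2.imwrite(f"pics/{name}.png",im)
    PB=(P[...,:2]-O)@B; H=P[...,2]; return im,C,PB,H
def rectb(C,m,z):
    v,u=np.nonzero(m); W=(ray(C,np.c_[u,v],z)[:,:2]-O)@B; r=rect(W); return np.round(r[0],1),np.round(r[1],1),round(r[2],1),m.sum()
E
python3 - <<'E'
from h import *
robot.command_gripper(0.6)
robot.reach(w(-157,0,110),q(np.pi)); print(robot.read_state()["qpos"].round(2)); st()
lin(-157,0,30,speed=120); lin(-157,0,13,speed=30); st("down")
lin(-120,0,13,speed=40); st("a"); lin(-89,0,13,speed=40); st("b")
lin(-97,0,13,speed=60); lin(-130,0,170,speed=150)
im,C,PB,H=look("w1",0)
m=(H>22)&(H<34)&(abs(PB[...,1])<75)&(PB[...,0]>-110)&(PB[...,0]<38)
print(rectb(C,m,28))
E
```

```text
[-0.24  0.17 -0.12  2.16  0.03  0.81  0.91]
 3.9 tcp board [-155.3    0.9] 111.2 F [0.3 0.6 0.4] w 0.6
down 5.5 tcp board [-157.   -0.] 12.9 F [ 0.4  0.9 -0.2] w 0.6
a 6.5 tcp board [-1.201e+02 -1.000e-01] 12.9 F [ 0.2  0.5 -0.3] w 0.6
b 7.5 tcp board [-89.  -0.] 13.0 F [-0.9 -0.6 -0.3] w 0.6
(array([-24.2, -12.9]), array([ 95.5, 111.3]), 89.9, np.int64(11335))
```

View pics/w1.png

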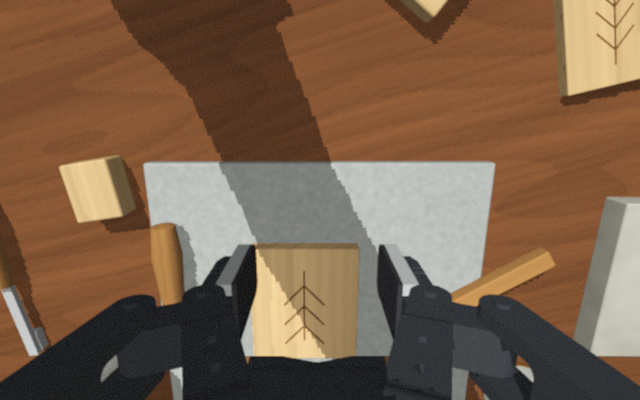

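The block now lies square at px (307,300), but measured y ≈ −12.9 mm. The picture supports that: the board's middle is at px 320. I'll nudge it sideways with shut fingertips, between the block and gouge_a (165,260).

Run:
```python
from h import *
robot.command_gripper(0.0)
lin(-24,-85,100); lin(-24,-85,30); lin(-24,-85,15,speed=40); st("down")
lin(-24,-62.5,15,speed=25); st("pushed"); lin(-24,-70,15); lin(-24,-85,100)
lin(-130,0,170)
im,C,PB,H=look("w2",0)
m=(H>22)&(H<34)&(abs(PB[...,1])<75)&(PB[...,0]>-110)&(PB[...,0]<38)
print(rectb(C,m,28))
```

```text
down 11.9 tcp board [-24.2 -85.1] 14.7 F [-0.2  0.1  0.2] w 0.0
pushed 12.9 tcp board [-24.1 -62.3] 15.0 F [-0.3 -0.5  0.1] w -0.01
(array([-23.5,  -1.3]), array([ 95.6, 111.4]), 89.9, np.int64(2130))
```

View pics/w2.png

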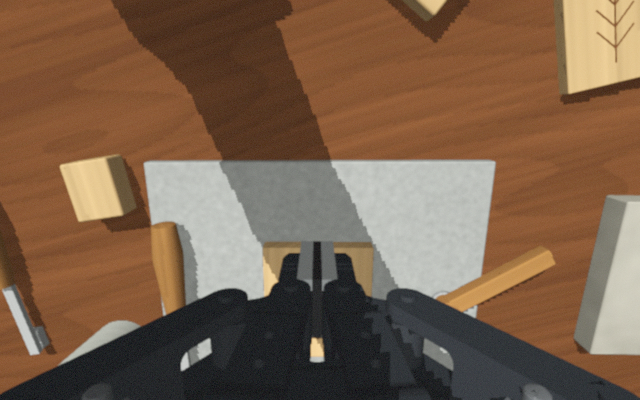

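The block is now square at (318,260), y ≈ −1.3 mm. Next is the push home.

Run:
```python
from h import *
robot.command_gripper(0.6)
lin(-105,0,60); lin(-105,0,13,speed=60)
lin(-55,0,13,speed=40); st(); lin(-20,0,13,speed=30); st()
for x in np.arange(-18,-8,1.):
    lin(x,0,13,speed=20); s=st("p")
    if np.linalg.norm(s["wrist_force"][:2])>12: break
lin(-40,0,13,speed=60); lin(-110,0,190)
im,C,PB,H=look("w3",0)
m=(H>22)&(H<34)&(abs(PB[...,1])<50)&(PB[...,0]>-60)&(PB[...,0]<35)
print(rectb(C,m,28), (B.T@(ray(C,[(320,200)],28)[0,:2]-O)))
im,d=cams.get_image("scene"); cv2.imwrite("pics/s3.png",cv2.resize(im[150:300,230:450],None,fx=3.6,fy=3.6,interpolation=cv2.INTER_CUBIC))
```

```text
18.9 tcp board [-55.    0.1] 13.1 F [ 0.5 -1.  -0.6] w 0.6
 20.2 tcp board [-19.9   0.1] 13.1 F [ 0.1 -0.1  0.1] w 0.6
p 20.4 tcp board [-17.9   0.1] 13.1 F [-0.7  0.5 -0.1] w 0.6
p 20.7 tcp board [-17.   0.] 13.0 F [-0.1 -1.7 -0. ] w 0.6
p 20.9 tcp board [-15.9   0. ] 13.0 F [ 0.1  0.1 -0.2] w 0.6
p 21.2 tcp board [-14.8  -0. ] 13.0 F [-0.4  0.6 -0.3] w 0.6
p 21.4 tcp board [-14.5  -0.1] 12.9 F [-2.1  0.4  1.4] w 0.6
p 21.7 tcp board [-14.5  -0.1] 12.7 F [-5.1  1.1  3.7] w 0.6
p 21.9 tcp board [-14.5  -0.1] 12.6 F [-7.2  1.6  5.3] w 0.6
p 22.2 tcp board [-14.5  -0. ] 12.4 F [-8.3  1.8  5.6] w 0.6
p 22.4 tcp board [-14.5  -0. ] 12.2 F [-9.2  2.6  6.3] w 0.6
p 22.7 tcp board [-14.5  -0. ] 12.0 F [-10.3   2.2   8.1] w 0.6
(array([14.6, -1.5]), array([95.5, 42.3]), 90.0, np.int64(3824)) [-94.71760798   1.80430704]
```

View pics/w3.png

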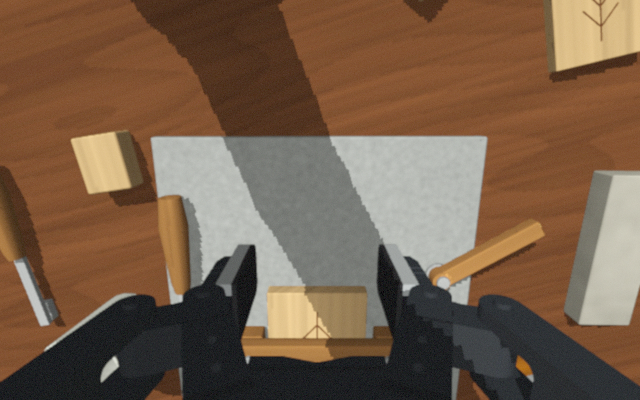

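View pics/s3.png

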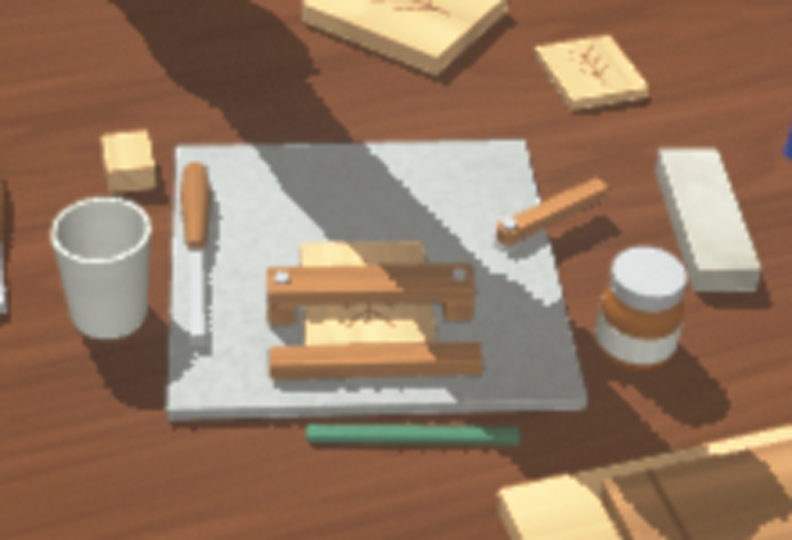

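The block is home: the push stopped hard at TCP x −14.5, and both pictures show it square and centred under the bridge. The keeper is still open at (540,210) in the crop, at about 121° in the board frame. Now I'll swing the keeper.

Run:
```python
from h import *
def pos(th,r=70):
    t=np.radians(th); u=np.array([np.cos(t),np.sin(t)]); n=np.array([-u[1],u[0]])
    return np.array([-18,115])+r*u-(8+11*abs(n[0])+14.5*abs(n[1]))*n
robot.command_gripper(0.0)
p=pos(97); lin(*p,110); lin(*p,35); lin(*p,18,speed=50); st("down")
for th in range(105,266,8): lin(*pos(th),18,speed=50)
st("265")
for k in range(8):
    lin(*(pos(267)+[k,0]),18,speed=20); s=st("p")
    if np.linalg.norm(s["wrist_force"][:2])>6: break
lin(-60,p[1]*0+45,18,speed=50); lin(-110,45,190)
im,C,PB,H=look("w4",0)
m=(H>25)&(H<37)&(abs(PB[...,1]-55)<75)&(PB[...,0]>-60)&(PB[...,0]<-6)
print(rectb(C,m,30))
m=(H>22)&(H<34)&(abs(PB[...,1])<50)&(PB[...,0]>-9)&(PB[...,0]<35)
print(rectb(C,m,28)); st()
```

```text
down 28.2 tcp board [ -6.3 186.8] 17.5 F [ 0.3 -0.2  0.3] w 0.0
265 35.7 tcp board [-43.6  46.6] 18.0 F [-0.5 -0.3  0.3] w -0.0
p 36.0 tcp board [-41.2  46.1] 18.0 F [-0.1  0.3 -1.5] w 0.0
p 36.3 tcp board [-40.5  46. ] 18.0 F [-0.2 -0.4  0.3] w 0.0
p 36.5 tcp board [-39.5  46. ] 17.9 F [0.1 0.1 0.2] w -0.0
p 36.8 tcp board [-38.3  46.1] 18.0 F [-0.3  0.1 -0.4] w -0.0
p 37.0 tcp board [-37.2  46.1] 18.0 F [-0.9 -0.2 -0.7] w 0.0
p 37.3 tcp board [-36.2  46.2] 18.0 F [ 0.1 -0.4 -0.2] w -0.0
p 37.5 tcp board [-35.5  46.2] 18.0 F [-0.5 -0.4  0.2] w 0.0
p 37.8 tcp board [-35.4  46.2] 17.9 F [-2.5  0.9  1.3] w 0.0
(array([-18.2, 101.2]), array([46. , 18.5]), 90.0, np.int64(770))
(array([ -2. , -13.3]), array([23.6,  9.5]), 90.0, np.int64(167))
 39.9 tcp board [-110.5   44.4] 188.8 F [ 0.3  0.1 -0. ] w 0.0
```

View pics/w4.png

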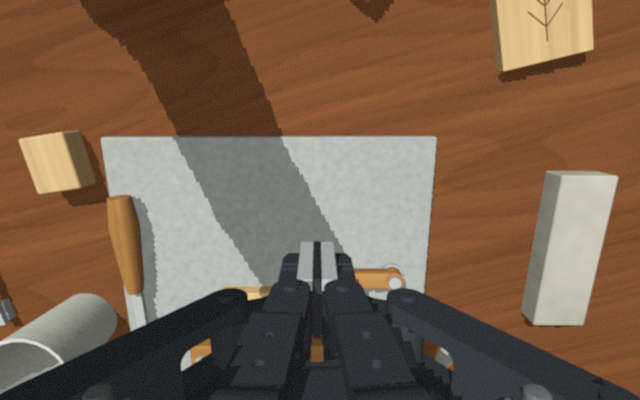

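The keeper (370,280) looks square, but the fingers hide most of it. I'll do one check from the scene camera.

Run:
```python
from h import *
im,d=cams.get_image("scene"); cv2.imwrite("pics/s4.png",cv2.resize(im[150:300,230:450],None,fx=3.6,fy=3.6,interpolation=cv2.INTER_CUBIC))
```

```text
(no output)
```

View pics/s4.png

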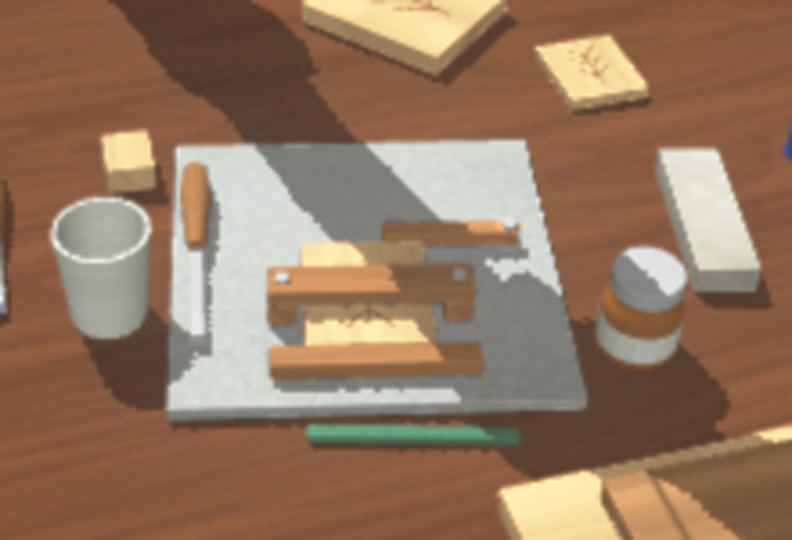

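The keeper (385–520, 232) lies parallel to the bridge and stop, across the lane. The block is unmoved and everything else is in place.

```bash
python3 -c "
from h import *
print(job.finish_job())"
```

```text
the job is handed in; nothing more can be done
None
```

The job is handed in: the last pictures show the block square and home against the end stop, the keeper square across the lane behind it, and everything else where it was; the verdict was not reported back.

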